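# Take a hardness reading on the test bar

## Task

Take a reading with the bench hardness tester: slide the flat test bar along its guide, under the tester's arm, until it is fully home against the end stop, then press the black plunger head all the way down to its stop, hold it there for about a second and let it spring back up. Leave the bar home, and do not disturb the micrometer, the ring gauge and the dial indicator lying beside the tester.

Things in the scene. Friction and masses are not known exactly. Their poses are not given: they have to be found in the camera images.
- tester: Grey bench hardness tester, fixed: bed 250 x 100 mm, column at the back, arm reaching forward over the bed. Origin on the desk under the plunger axis; z up, x along the guide from the open front to the column, y to the left. The bed spans x = -145 to +105 mm, its slideway is 12 mm above the desk. The arm spans x = -28 to +87 mm, 58 to 88 mm above the desk; nothing overhangs in front of it.
- home (a point): Point on the slideway (12 mm above the desk) where the bar's origin lies when the bar is home: tester x = -35 mm, axes as the tester. Two guide rails along x, 40 mm apart inside, 12 mm high above the slideway, run from tester x = -85 to +30 mm; the end stop's face is at x = +30 mm.
- test_bar: Loose plain light-alloy bar 130 long x 36 wide x 20 mm thick, about 0.28 kg, lying flat on the slideway between the rails (2 mm play each side), its long axis (x) along the guide. Origin at the centre of its underside, x towards the tester's column. It starts drawn out towards the front by 30 to 60 mm from home; pushing it along +x takes a few newtons.
- bar_end (a point): Middle of the bar's front end face (36 x 20 mm), the face to push on, 10 mm above the slideway and 22 mm above the desk; 65 mm in front of the bar's origin.
- head_top (a point): Centre of the top of the plunger's black round head, 38 mm diameter, 16 mm high, 132 mm above the desk when up; it moves straight down with the plunger, on the vertical axis through the tester's origin.
- plunger (a joint): Plunger travel in m: 0 up, 0.014 fully down on its stop (head top then 118 mm above the desk). A spring returns it: about 3 N to start, and about 14 N to hold at the stop with a bar beneath (9 N without). The stop is solid.
- indenter: Small spring-loaded steel pin, 10 mm diameter with a 5 mm flat tip, carried below the plunger under the arm; it meets the bar's top face after about 10 mm of plunger travel and then yields. Its origin is the tester's when up.
- micrometer: Micrometer 59 x 134 x 17 mm, lying loose to the left (+y) of the tester near its front; not to be disturbed. Origin at the centre of its underside.
- dial_gauge: Dial indicator 94 x 56 x 22 mm, lying loose to the left (+y) of the tester near its back; not to be disturbed. Origin at the centre of its underside.
- ring_gauge: Steel ring gauge 47 mm diameter, 18 mm high, lying loose to the right (-y) of the tester; not to be disturbed. Origin at the centre of its underside.

How it is judged (in metres and radians):
On the way, in this order (a step that is already met when the one before it is completed fails the run):
1. the bar is home: within 3 mm of the end stop (x of test_bar in the frame of home above -0.003 m), for 0.2 s.
2. with the bar home, the plunger is down on its stop (at least 12.5 of 14 mm) and the indenter bears on the bar, for 0.3 s (value of joint plunger above 0.0125 m and contact force between indenter and test_bar above 1.5 N and x of test_bar in the frame of home above -0.004 m), for 0.3 s.
At the end, for the whole second after the job is handed in: The plunger is up again (within 2 mm) and the bar lies at rest on the slideway, home within 4 mm of the end stop (value of joint plunger below 0.002 m and x of test_bar in the frame of home above -0.004 m and distance between test_bar and home below 0.006 m and linear speed of test_bar below 0.02 m/s); the robot touches nothing.
It fails at once if the micrometer, ring gauge or dial indicator is moved more than 20 mm (distance of any of micrometer, ring_gauge, dial_gauge from where it was at the start of the episode above 0.02 m).
It also fails if it takes over 43 s, if anything falls off the work surface, if the arm or the gripper's body presses on something with over 40 N, if the wrist force passes 120 N, or if a joint passes its speed limit or range.

## Robot

A 6-joint arm with a two-finger parallel gripper is mounted at the origin on a cart in front of the work surface, level with it; the furniture and walls round the work are solid. World frame = base frame: x ahead of the robot, y to its left, z up, the work surface at z = 0. Lengths are in m, angles in degrees, forces in N, time in s.
With the tool pointing down it reaches from about 0.4 to 0.825 m from the base axis. Payload 7 kg.
Tool frame: the origin (TCP) lies at the centre of the arm's flange, where the gripper is bolted on; the fingertips stand 178 mm ahead of it and the grasp point (between the pads) lies ahead of it (ctrl.grip_depth is the z of the grasp point in the tool frame, in m); z points along the fingers, x is the direction in which the jaws open and shut, and the axes are right-handed (so a half turn about z gives the same grasp; the last joint's range is limited). The gripper opens to 88 mm and grips with 3 to 60 N. Pads are 19 mm wide; open, the fingers measure 130 mm over their backs; the gripper's body (78 mm by 193 mm) begins 47 mm behind the grasp point.
Start: joints at [86.121, 20.546, 0.682, 0, -70.136, -16.507], TCP at [0.235, 0.633, 0.405] pointing down, gripper open.
Joint ranges: [-176.03, 176.03], [-82.01, 121.73], [-58.28, 71.71], [-173.87, 95.51], [-174.79, -0.11], [-173.66, 173.66]. Speed limits (degrees/s): [136.94, 136.94, 172.46, 180, 180, 180].

## Interface

Orientations are given as [roll, pitch, yaw] about the fixed x, y, z axes, in that order (R = Rz(yaw) Ry(pitch) Rx(roll)).
In Python, from plant import ctrl gives the robot as it stands.
- The arm moves only by the tool carry_out, never from a script. Its arguments are lists of equal length, an entry for each row: "linear": the shift along the tool's x, y, z in cm, a list of three; "twist": the turn about the tool's z in degrees. In form: {"linear": [[tx, ty, tz], ...], "twist": [twist, ...]}. A call has 1 to 12 rows; each row is the pose to reach, as a shift and turn from the pose measured when the call began, along the tool's axes at that moment; what a row does not reach only later rows make up. A row lasts 1/12 s, in which the tool goes at most 41.7 mm and 7.16 degrees, less where a joint would pass 70% of its speed; a pose out of reach is approached as far as the arm can. A call with a gripper value outside its range is refused whole. "fingers" is the gripper's target within -1 to 1 (fully open at 1, half-way at 0, shut at -1), set as the call begins (left out, the last holds). The fingers move at their own pace and stop on an object; the grip force is fixed at half the most. Time passes only in rows, so rows that repeat a pose let the fingers close. It gives the time, the measured TCP pose, the force and the opening at its end, in the units of the state.
- ctrl.get_obs(): the state, without advancing time (a new reading comes with each control period).
- ctrl.snapshot(name): name is "side" or "top" or "wrist"; returns the picture (384x512x3 uint8, blue, green, red); there is no depth.
- ctrl.camera_params(name): a dict with "fovy" (degrees; the focal length in pixels is half the picture's height over the tangent of half this angle, whatever the lens; pixels are square), "cx", "cy" (the principal point, pixels), "eye" and "rotation" of the camera in the world; the wrist camera has in their place "T_tool_cam" (4x4, takes a point from camera to tool coordinates, whose origin is the TCP and whose axes are the tool frame's). Camera axes: x right, y down, z forward; pixel columns grow to the right and rows downward; lengths in m; the calibration is good to about 2 mm. A picture is of the moment at which its call begins: read the wrist's pose just before it. camera_params takes no time and is no camera call.
- ctrl.close_job(): hands the job in, once; it reports no verdict.
The state is a dict: "clock": time; "joint_pos": joint angles; "qvel": joint speeds; "tau": joint torques, N m; "tool_pos": TCP position; "orientation": TCP orientation; "force": force on the tool from outside, world axes, zero at the start; "moment": the same for the moment, N m; "opening": finger opening in m.
Only numpy, scipy, OpenCV 4.12 (cv2) and the standard library are available. Lean on these libraries where they do the work, as an engineer would, in place of code of your own. Each camera call takes 0.05 s, during which the arm holds its last target.

## Working session

There is one attempt and no reset: what is moved stays moved. The work goes in short steps, Python scripts to look and compute and a tool call to move; the robot and the scene stay as the last step left them, time stands still between calls to the robot, and variables do not carry over. Pictures are saved under pics/ and viewed, and the job is handed in when it is done.

Besides the shell and the picture viewer there is one more tool, called by a JSON object that holds its "method" and its "body". carry_out: Moves the arm, as the interface text tells. Its arguments: {"type":"object","properties":{"linear":{"type":"array","items":{"type":"array","items":{"type":"number"}}},"twist":{"type":"array","items":{"type":"number"}},"fingers":{"type":"number"}},"required":["linear","twist"]}

```bash
mkdir -p pics; ls; python3 - <<'E'
from plant import ctrl
import cv2
o=ctrl.get_obs();print(o); print(ctrl.grip_depth)
for n in("side","top","wrist"):
    cv2.imwrite(f"pics/{n}0.png",ctrl.snapshot(n)); print(n,ctrl.camera_params(n))
E
```

```text
pics
{'clock': 0.0, 'joint_pos': array([ 8.61199507e+01,  2.05918442e+01,  6.33041714e-01, -1.98935035e-02,
       -7.01384321e+01, -1.65085724e+01]), 'qvel': array([-0.05755332, -0.0729981 ,  0.07134317, -0.00749848,  0.03753985,
        0.07480369]), 'tau': array([ 9.63355269e-04, -5.82720709e+01,  2.93063951e+01,  6.99716136e+00,
        6.92514455e-03, -1.48803665e-04]), 'tool_pos': array([0.23507507, 0.6325239 , 0.40371299]), 'orientation': array([-1.79990297e+02, -9.85407985e-02, -1.10395405e+02]), 'force': array([-0.3834026 , -1.08750344, -0.4300053 ]), 'moment': array([ 0.01790928,  0.00872101, -0.04191384]), 'opening': 0.08740945689270173}
0.1593
side {'fovy': 48.31277129919408, 'cx': 248.26474276589866, 'cy': 194.77600482694146, 'eye': array([ 0.49960826, -0.52500462,  0.4619377 ]), 'rotation': array([-112.78653833,   -0.53353186,   -3.7744038 ])}
top {'fovy': 53.690954377224244, 'cx': 257.68384224207233, 'cy': 192.79992659998365, 'eye': array([0.48011624, 0.28200515, 0.9492759 ]), 'rotation': array([-174.47647695,    1.32820618,  -90.58453137])}
wrist {'fovy': 70.52985030625938, 'cx': 256.58515104905405, 'cy': 196.01258698498737, 'T_tool_cam': array([[ 9.99999775e-01, -5.68189726e-04,  3.57134366e-04,
         1.02930824e-03],
       [ 4.51690980e-04,  9.63417846e-01,  2.68003453e-01,
        -7.27719652e-02],
       [-4.96346430e-04, -2.68003231e-01,  9.63417885e-01,
         2.07165909e-02],
       [ 0.00000000e+00,  0.00000000e+00,  0.00000000e+00,
         1.00000000e+00]])}
```

View pics/side0.png

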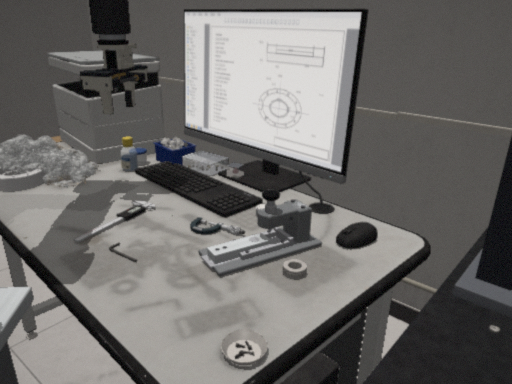

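View pics/top0.png

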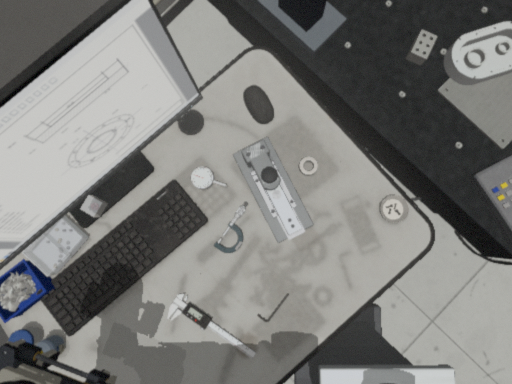

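View pics/wrist0.png

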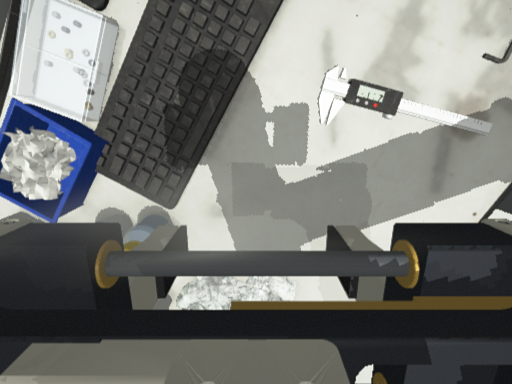

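```bash
cat > h.py <<'E'
import numpy as np,cv2
from scipy.spatial.transform import Rotation as Ro
from plant import ctrl
def cam(n,obs=None):
    p=ctrl.camera_params(n); f=192/np.tan(np.radians(p["fovy"]/2))
    if n=="wrist":
        R=Ro.from_euler('xyz',obs["orientation"],degrees=True).as_matrix(); T=p["T_tool_cam"]
        return f,p["cx"],p["cy"],R@T[:3,3]+obs["tool_pos"],R@T[:3,:3]
    return f,p["cx"],p["cy"],p["eye"],Ro.from_euler('xyz',p["rotation"],degrees=True).as_matrix()
def w(n,u,v,z,obs=None):
    f,cx,cy,e,R=cam(n,obs); d=R@np.array([(u-cx)/f,(v-cy)/f,1]); return e+d*(z-e[2])/d[2]
def px(n,P,obs=None):
    f,cx,cy,e,R=cam(n,obs); q=R.T@(np.asarray(P)-e); return np.array([cx+f*q[0]/q[2],cy+f*q[1]/q[2]])
E
python3 - <<'E'
import cv2
im=cv2.imread("pics/top0.png")
cv2.imwrite("pics/top0c.png",cv2.resize(im[125:255,185:335],None,fx=5,fy=4.6 and 5,interpolation=cv2.INTER_CUBIC)[:600])
cv2.imwrite("pics/top0c.png",cv2.resize(im[130:250,185:335],None,fx=5,fy=5,interpolation=cv2.INTER_CUBIC))
im=cv2.imread("pics/side0.png")
cv2.imwrite("pics/side0c.png",cv2.resize(im[180:290,185:335],None,fx=5,fy=5,interpolation=cv2.INTER_CUBIC))
E
```

```text
(no output)
```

View pics/top0c.png

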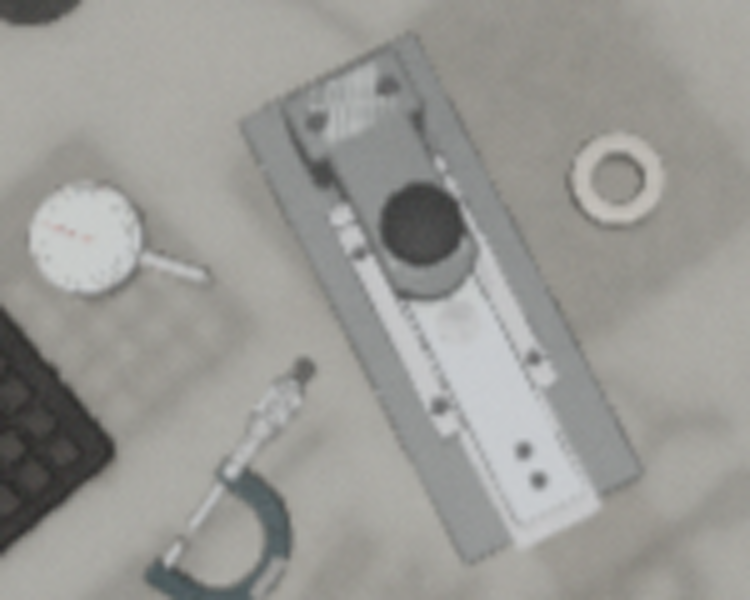

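View pics/side0c.png

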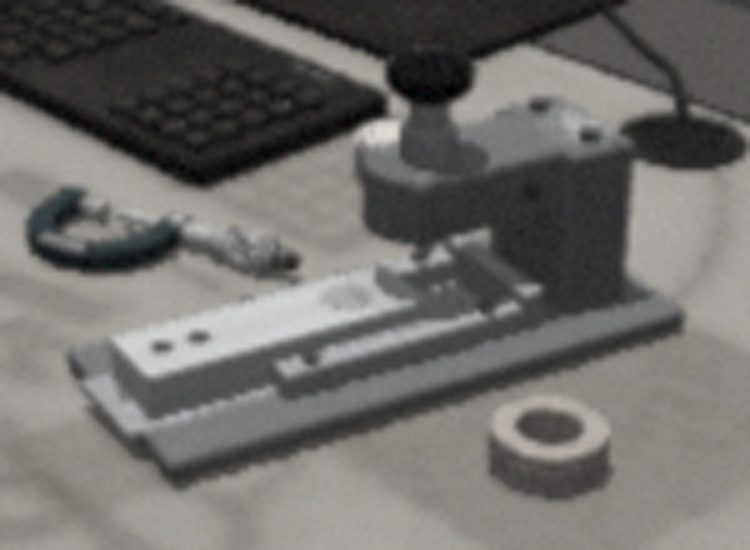

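```bash
python3 - <<'E'
from h import *
t=lambda x,y,z:w("top",185+(x-2)/5,130+(y-2)/5,z)
s=lambda x,y,z:w("side",185+(x-2)/5,180+(y-2)/5,z)
P={k:t(*v) for k,v in dict(FL=(472,563,.012),FR=(642,472,.012),BL=(241,124,.012),BR=(415,33,.012),head=(423,224,.132),barFL=(517,524,.032),barFR=(598,485,.032),ring=(617,180,.018),mic=(303,368,.015)).items()}
for k in P: print(k,P[k].round(4))
c=(P["FL"]+P["FR"])/2; b=(P["BL"]+P["BR"])/2; d=b-c; L=np.linalg.norm(d); d/=L
print("L",L,"W",np.linalg.norm(P["FL"]-P["FR"]),np.linalg.norm(P["BL"]-P["BR"]),"yaw",np.degrees(np.arctan2(d[1],d[0])))
print("origin from bed",c+.145*d, b-.105*d)
m=(P["barFL"]+P["barFR"])/2; print("barend",m,"tester x",(m-P["head"])@d, (m-c)@d-.145, "w",np.linalg.norm(P["barFL"]-P["barFR"]))
print("side head",s(431,66,.132),"side bar FL,FR top",s(112,337,.032),s(152,378,.032))
E
```

```text
FL [0.4488 0.2518 0.012 ]
FR [0.4924 0.1678 0.012 ]
BL [0.6687 0.3643 0.012 ]
BR [0.7138 0.2764 0.012 ]
head [0.5992 0.2747 0.132 ]
barFL [0.4678 0.2306 0.032 ]
barFR [0.4861 0.1914 0.032 ]
ring [0.6365 0.1774 0.018 ]
mic [0.5453 0.3339 0.015 ]
L 0.24681218341843175 W 0.0946815574826105 0.09887959313698955 yaw 26.610203895322847
origin from bed [0.60022283 0.27474926 0.012     ] [0.59737269 0.27332137 0.012     ]
barend [0.47696833 0.21102085 0.032     ] tester x -0.13783302413204315 -0.1387438222236162 w 0.04322658070549741
side head [0.6004277 0.2668032 0.132    ] side bar FL,FR top [0.47044861 0.2297189  0.032     ] [0.48663597 0.19707746 0.032     ]
```

{"method": "carry_out", "body": {"linear": [[2.8,-2.9,0],[5.6,-5.8,0],[8.5,-8.6,0],[11.3,-11.5,0],[14.1,-14.4,0],[17,-17.3,0],[19.8,-20.2,0],[22.6,-23.1,0],[25.4,-26,0],[28.2,-28.8,0],[31,-31.7,0],[33.9,-34.6,0]], "twist": [7,14,21,28,35,42,49,56,63,70,77,84], "fingers": -1}}

```text
clock: 1.15
tool_pos: [0.4415, 0.1924, 0.4046]
orientation: [-180.0, 0.0, 165.3]
force: [0.8, 0.6, 0.1]
opening: 0.013
```

```bash
cat >> h.py <<'E'
YAW=np.radians(26.6); ORG=np.array([.599,.2735]); D=np.array([np.cos(YAW),np.sin(YAW)]); N=np.array([-D[1],D[0]])
def to(tx,ty,z):
    """tool shift in cm and twist to put TCP at tester x,y, height z"""
    o=ctrl.get_obs(); R=Ro.from_euler('xyz',o["orientation"],degrees=True).as_matrix()
    g=np.r_[ORG+tx*D+ty*N,z]
    tw=(o["orientation"][2]-116.6+180)%360-180
    print("t",o["clock"].__round__(2),"shift cm",(R.T@(g-o["tool_pos"])*100).round(2),"twist",round(tw,1),"F",o["force"].round(1),"q",o["joint_pos"].round(0),"op",round(o["opening"],3))
    p=o["tool_pos"][:2]-ORG; print("tester xy",(p@D).round(4),(p@N).round(4),"z",o["tool_pos"][2].round(4),"rpy",o["orientation"].round(1))
E
python3 -c "
from h import *
to(-.18,0,.404)"
```

```text
t 1.15 shift cm [ 0.35 -0.04  0.06] twist 48.7 F [0.8 0.6 0.1] q [ 47.   2. -23.   0. -65. -62.] op 0.013
tester xy -0.1771 -0.002 z 0.4046 rpy [-180.     0.   165.3]
```

{"method": "carry_out", "body": {"linear": [[0.3,0,0],[0.3,0,0],[0.3,0,1],[0.3,0,3],[0.3,0,6],[0.3,0,9],[0.3,0,12],[0.3,0,12]], "twist": [7,14,21,28,35,42,48.7,48.7]}}

```text
clock: 1.82
tool_pos: [0.4368, 0.1915, 0.2797]
orientation: [-179.5, 0.1, 116.2]
force: [-0.7, -1.4, 0.0]
opening: 0.0006
```

```bash
python3 - <<'E'
from h import *
to(-.18,0,.198)
o=ctrl.get_obs();
for n in("side","top","wrist"):
    im=ctrl.snapshot(n); cv2.imwrite(f"pics/{n}1.png",im if n=="wrist" else cv2.resize(im[60:300,150:400],None,fx=2.4,fy=2.4,interpolation=cv2.INTER_CUBIC))
to(-.18,0,.198)
E
```

```text
t 1.82 shift cm [0.09 0.25 8.17] twist -0.4 F [-0.7 -1.4  0. ] q [  47.    9.  -33.   -0.  -48. -111.] op 0.001
tester xy -0.1818 -0.0007 z 0.2797 rpy [-1.795e+02  1.000e-01  1.162e+02]
t 1.97 shift cm [ 0.01 -0.12  8.77] twist 0.3 F [1.  0.4 0.3] q [  47.    9.  -33.    0.  -48. -111.] op 0.0
tester xy -0.1788 0.0 z 0.2857 rpy [1.800e+02 1.000e-01 1.169e+02]
```

View pics/side1.png

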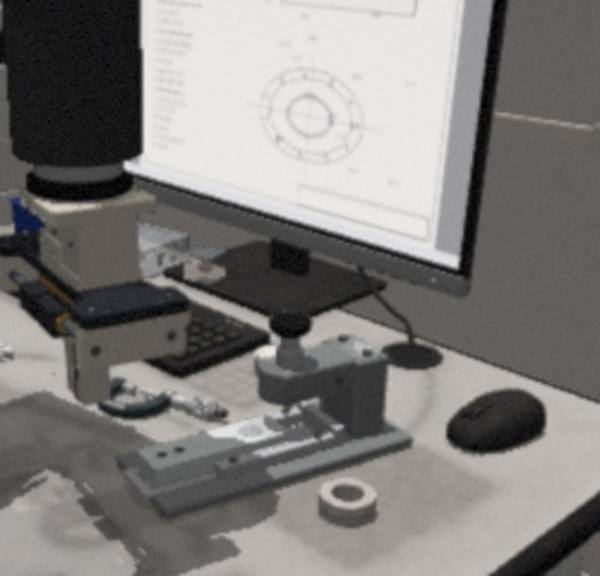

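View pics/wrist1.png

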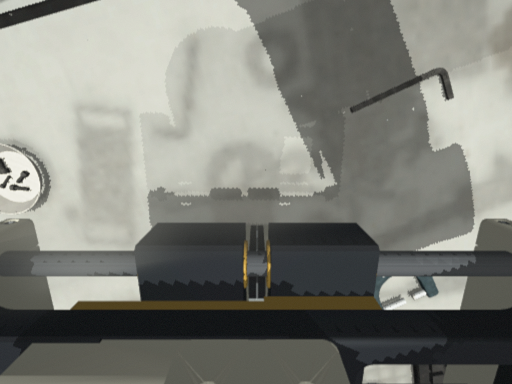

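View pics/top1.png

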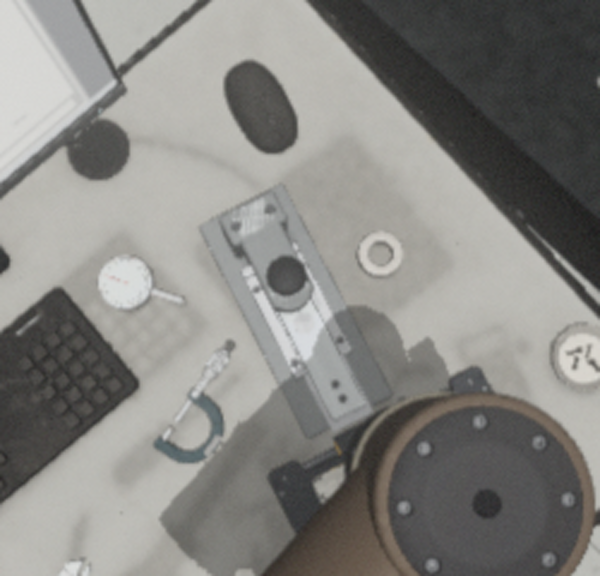

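{"method": "carry_out", "body": {"linear": [[0,-0.1,2.5],[0,-0.1,5],[0,-0.1,7.5],[0,-0.1,8.7],[0,-0.1,8.7],[0,-0.1,8.7],[0,-0.1,8.7]], "twist": [0,0,0,0,0,0,0]}}

```text
clock: 2.55
tool_pos: [0.4391, 0.1938, 0.2007]
orientation: [179.8, 0.0, 117.0]
force: [0.4, -0.5, 0.4]
opening: 0.0005
```

```bash
python3 - <<'E'
from h import *
to(-.15,0,.198)
im=ctrl.snapshot("side"); cv2.imwrite("pics/side2.png",cv2.resize(im[160:290,150:340],None,fx=4,fy=4,interpolation=cv2.INTER_CUBIC))
E
```

```text
t 2.55 shift cm [-0.05  2.86  0.28] twist 0.4 F [ 0.4 -0.5  0.4] q [  47.   16.  -38.    0.  -36. -111.] op 0.0
tester xy -0.1787 0.0003 z 0.2007 rpy [179.8   0.  117. ]
```

View pics/side2.png

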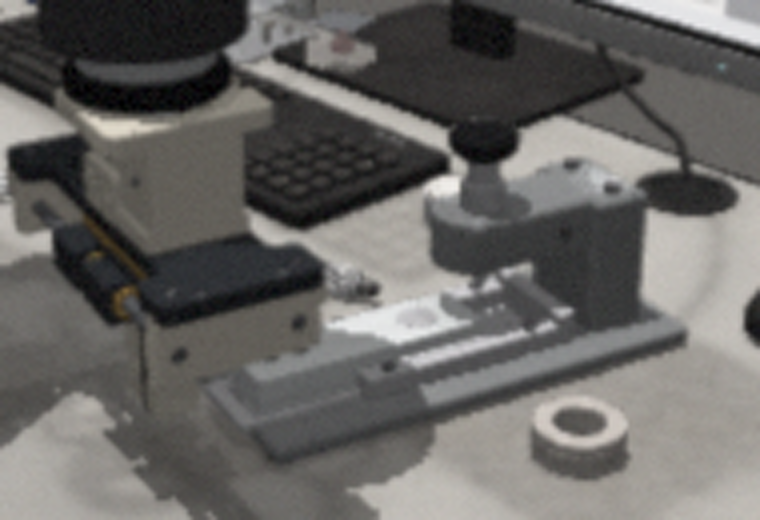

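```bash
python3 - <<'E'
from h import *
o=ctrl.get_obs();R=Ro.from_euler('xyz',o["orientation"],degrees=True).as_matrix()
for q in [(0,0,.178),(.021,.0095,.178),(.021,-.0095,.178),(-.021,.0095,.178),(-.021,-.0095,.178),(-.0965,.039,.112),(-.0965,-.039,.112),(.0965,.039,.112),(.0965,-.039,.112)]:
    p=px("side",R@np.array(q)+o["tool_pos"],o); print(q,((p-[150,160])*4).round(0))
print(R.round(2))
im=ctrl.snapshot("side"); cv2.imwrite("pics/side3.png",cv2.resize(im[190:280,150:260],None,fx=6.5,fy=6.5,interpolation=cv2.INTER_CUBIC))
E
```

```text
(0, 0, 0.178) [163. 404.]
(0.021, 0.0095, 0.178) [163. 379.]
(0.021, -0.0095, 0.178) [128. 389.]
(-0.021, 0.0095, 0.178) [199. 418.]
(-0.021, -0.0095, 0.178) [162. 429.]
(-0.0965, 0.039, 0.112) [328. 351.]
(-0.0965, -0.039, 0.112) [163. 398.]
(0.0965, 0.039, 0.112) [151. 190.]
(0.0965, -0.039, 0.112) [  7. 223.]
[[-0.45  0.89  0.  ]
 [ 0.89  0.45  0.  ]
 [-0.    0.   -1.  ]]
```

View pics/side3.png

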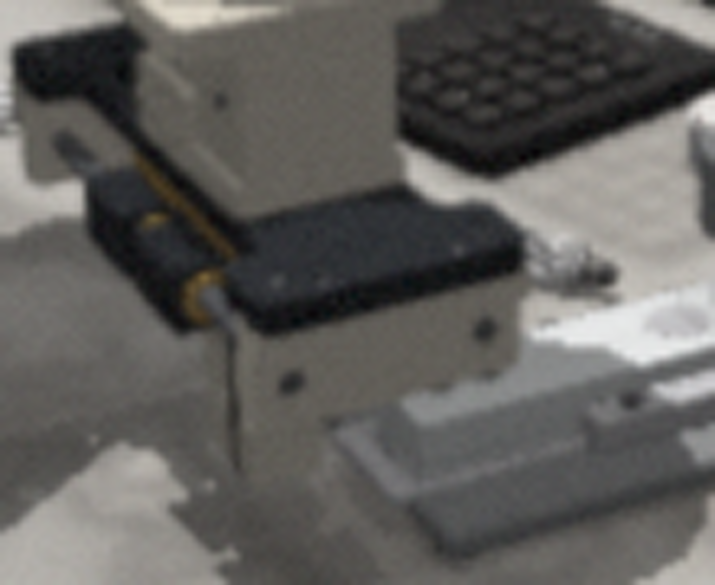

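{"method": "carry_out", "body": {"linear": [[-0.05,0.6,0.2],[-0.05,1.2,0.2],[-0.05,1.8,0.2],[-0.05,2.3,0.2],[-0.05,2.8,0.2],[-0.05,3.3,0.2],[-0.05,3.8,0.2],[-0.05,4.3,0.2],[-0.05,4.8,0.2],[-0.05,5.3,0.2],[-0.05,5.8,0.2],[-0.05,6.2,0.2]], "twist": [0.4,0.4,0.4,0.4,0.4,0.4,0.4,0.4,0.4,0.4,0.4,0.4]}}

```text
clock: 3.65
tool_pos: [0.4949, 0.2214, 0.1984]
orientation: [179.8, 0.0, 116.5]
force: [-1.0, -1.4, -1.4]
opening: 0.0005
```

```bash
python3 - <<'E'
from h import *
to(-.11,0,.198)
for n,(a,b,c,d) in dict(side=(180,290,185,335),top=(130,250,185,335)).items():
    im=ctrl.snapshot(n); cv2.imwrite(f"pics/{n}4.png",cv2.resize(im[a:b,c:d],None,fx=5,fy=5,interpolation=cv2.INTER_CUBIC))
E
```

```text
t 3.65 shift cm [-0.    0.64  0.04] twist -0.1 F [-1.  -1.4 -1.4] q [  45.   21.  -30.    0.  -39. -108.] op 0.0
tester xy -0.1164 0.0 z 0.1984 rpy [179.8   0.  116.5]
```

View pics/side4.png

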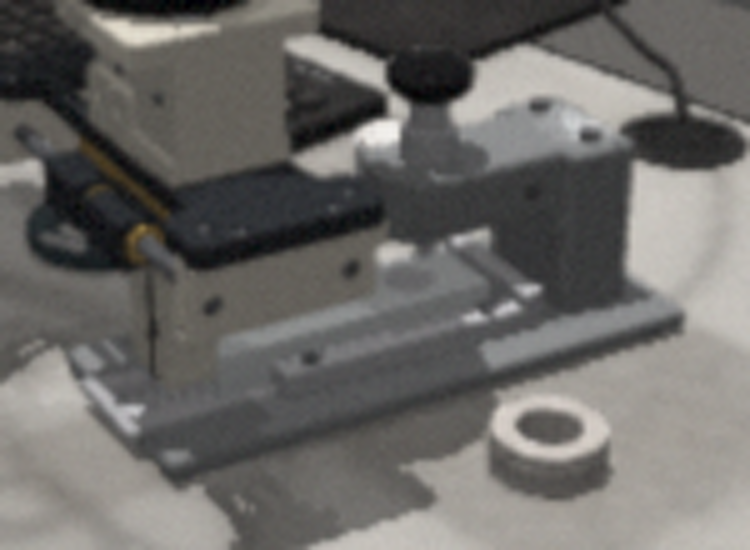

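View pics/top4.png

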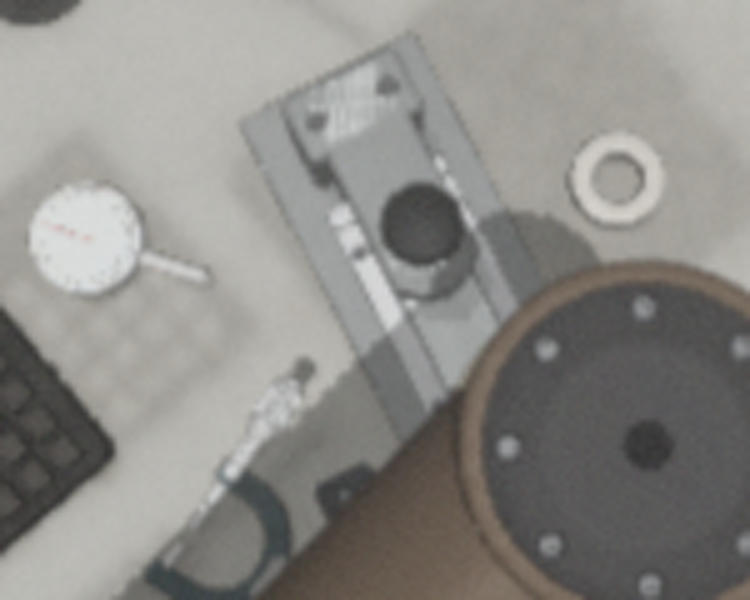

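{"method": "carry_out", "body": {"linear": [[0,0.15,0],[0,0.3,0],[0,0.4,0],[0,0.5,0],[0,0.6,0],[0,0.65,0],[0,0.7,0],[0,0.7,0]], "twist": [0,0,0,0,0,0,0,0]}}

```text
clock: 4.42
tool_pos: [0.5016, 0.2249, 0.1986]
orientation: [179.8, 0.0, 116.5]
force: [-1.3, -1.1, -0.9]
opening: 0.0003
```

```bash
python3 - <<'E'
from h import *
to(-.11,0,.198)
E
```

```text
t 4.42 shift cm [-0.02 -0.11  0.06] twist -0.1 F [-1.3 -1.1 -0.9] q [  45.   22.  -29.    0.  -39. -108.] op 0.0
tester xy -0.1089 0.0002 z 0.1986 rpy [179.8   0.  116.5]
```

Force is still only friction level, so I go on in small steps until it rises.

{"method": "carry_out", "body": {"linear": [[0,0.1,0],[0,0.2,0],[0,0.3,0],[0,0.3,0],[0,0.3,0]], "twist": [0,0,0,0,0]}}

```text
clock: 4.83
tool_pos: [0.5026, 0.2253, 0.1984]
orientation: [-180.0, 0.0, 116.5]
force: [-12.1, -2.0, 8.0]
opening: 0.0002
```

```bash
python3 - <<'E'
from h import *
to(-.11,0,.198)
E
```

```text
t 4.83 shift cm [-0.01 -0.23  0.04] twist -0.1 F [-12.1  -2.    8. ] q [  45.   22.  -29.    0.  -39. -108.] op 0.0
tester xy -0.1077 0.0001 z 0.1984 rpy [-180.     0.   116.5]
```

{"method": "carry_out", "body": {"linear": [[0,0.1,0],[0,0.1,0],[0,0,0],[0,-1,0],[0,-3,0],[0,-5,-1],[0,-6,-4],[0,-6,-8],[0,-6,-12],[0,-6,-14],[0,-6,-14],[0,-6,-14]], "twist": [0,0,0,0,0,0,0,0,0,0,0,0]}}

```text
clock: 5.83
tool_pos: [0.449, 0.1988, 0.3403]
orientation: [179.7, -0.1, 116.5]
force: [0.3, 0.3, -0.2]
opening: 0.0004
```

```bash
python3 - <<'E'
from h import *
to(0,0,.335)
for n,(a,b,c,d) in dict(side=(180,290,185,335),top=(130,250,185,335)).items():
    im=ctrl.snapshot(n); cv2.imwrite(f"pics/{n}5.png",cv2.resize(im[a:b,c:d],None,fx=5,fy=5,interpolation=cv2.INTER_CUBIC))
E
```

```text
t 5.83 shift cm [-1.000e-02  1.676e+01  6.200e-01] twist -0.1 F [ 0.3  0.3 -0.2] q [  47.    6.  -27.    0.  -56. -110.] op 0.0
tester xy -0.1676 0.0004 z 0.3403 rpy [ 1.797e+02 -1.000e-01  1.165e+02]
```

View pics/side5.png

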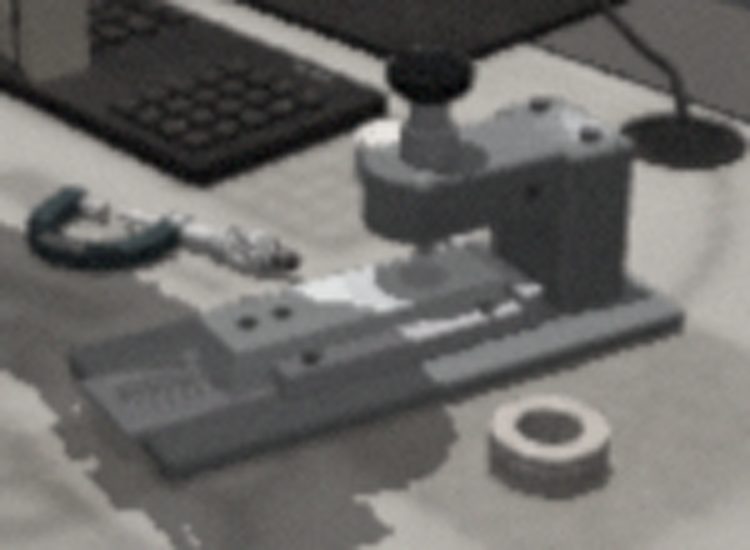

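View pics/top5.png

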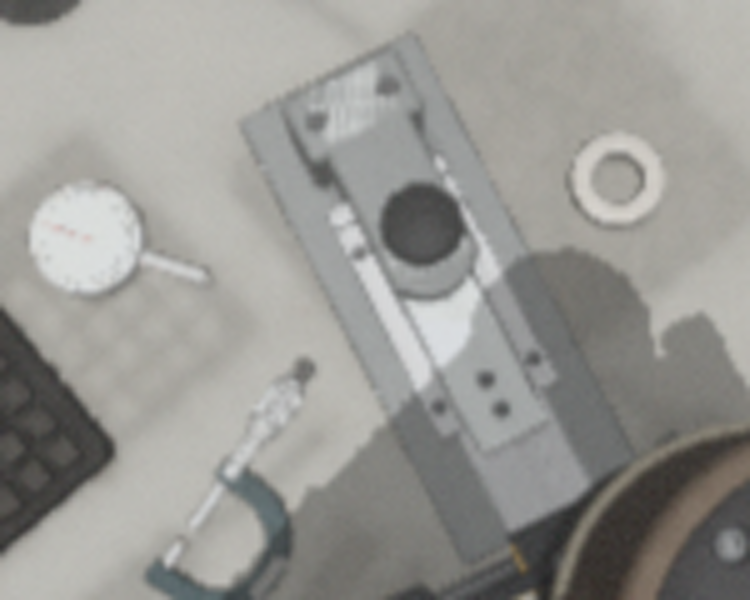

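```bash
python3 - <<'E'
from h import *
t=lambda x,y,z:w("top",185+(x-2)/5,130+(y-2)/5,z)
s=lambda x,y,z:w("side",185+(x-2)/5,180+(y-2)/5,z)
for p in (t(483,452,.032),t(551,413,.032),s(200,310,.032),s(238,352,.032)):
    q=p[:2]-ORG; print(q@D,q@N)
to(0,0,.335)
E
```

```text
-0.0984367600548709 0.018939125200986062
-0.0967755532545219 -0.018881823828306173
-0.09358286876645276 0.020789528773331296
-0.09620656012268242 -0.01689139452063272
t 5.93 shift cm [1.000e-02 1.682e+01 3.100e-01] twist -0.1 F [-1.2 -0.4 -0.9] q [  47.    6.  -28.    0.  -56. -110.] op 0.0
tester xy -0.1682 0.0002 z 0.338 rpy [180.    0.  116.5]
```

{"method": "carry_out", "body": {"linear": [[0,2,0],[0,5,0],[0,8,0],[0,11,0],[0,14,0],[0,16,0],[0,16.7,0],[0,16.7,0.5],[0,16.7,0.6],[0,16.7,0.6]], "twist": [0,0,0,0,0,0,0,0,0,0]}}

```text
clock: 6.77
tool_pos: [0.5969, 0.2722, 0.3305]
orientation: [-179.8, 0.0, 116.5]
force: [-0.5, -0.2, -0.0]
opening: 0.0003
```

```bash
python3 - <<'E'
from h import *
to(0,0,.310)
for n,(a,b,c,d) in dict(side=(150,260,185,335)).items():
    im=ctrl.snapshot(n); cv2.imwrite(f"pics/{n}6.png",cv2.resize(im[a:b,c:d],None,fx=5,fy=5,interpolation=cv2.INTER_CUBIC))
E
```

```text
t 6.77 shift cm [0.02 0.25 2.05] twist -0.1 F [-0.5 -0.2 -0. ] q [  42.   22.   -7.   -0.  -61. -105.] op 0.0
tester xy -0.0024 -0.0002 z 0.3305 rpy [-179.8    0.   116.5]
```

View pics/side6.png

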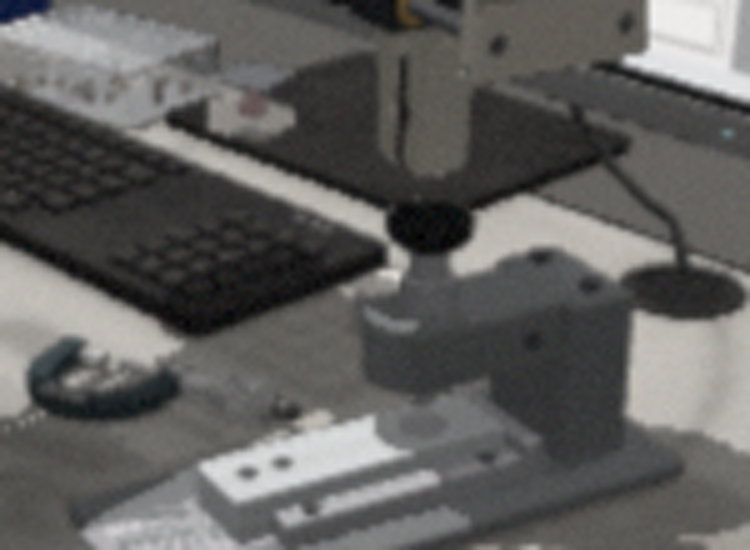

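{"method": "carry_out", "body": {"linear": [[0,0.2,0.5],[0,0.2,1.0],[0,0.2,1.4],[0,0.2,1.8],[0,0.2,2.1],[0,0.2,2.4],[0,0.2,2.7],[0,0.2,3.0],[0,0.2,3.2],[0,0.2,3.3],[0,0.2,3.3]], "twist": [0,0,0,0,0,0,0,0,0,0,0]}}

```text
clock: 7.73
tool_pos: [0.5986, 0.2731, 0.2993]
orientation: [-179.9, 0.0, 116.5]
force: [-5.0, -0.4, 10.9]
opening: 0.0003
```

```bash
python3 - <<'E'
from h import *
to(0,0,.296)
E
```

```text
t 7.73 shift cm [0.02 0.05 0.33] twist -0.1 F [-5.  -0.4 10.9] q [  41.   24.   -9.    0.  -57. -105.] op 0.0
tester xy -0.0005 -0.0002 z 0.2993 rpy [-179.9    0.   116.5]
```

{"method": "carry_out", "body": {"linear": [[0,0,0.2],[0,0,0.3],[0,0,0.4],[0,0,0.5],[0,0,0.5]], "twist": [0,0,0,0,0]}}

```text
clock: 8.15
tool_pos: [0.5984, 0.273, 0.2963]
orientation: [-180.0, 0.1, 116.5]
force: [-6.7, -0.7, 14.8]
opening: -0.0
```

```bash
python3 - <<'E'
from h import *
to(0,0,.296)
E
```

```text
t 8.15 shift cm [0.01 0.07 0.03] twist -0.1 F [-6.7 -0.7 14.8] q [  41.   24.  -10.    0.  -57. -105.] op -0.0
tester xy -0.0007 -0.0001 z 0.2963 rpy [-1.800e+02  1.000e-01  1.165e+02]
```

{"method": "carry_out", "body": {"linear": [[0,0,0.25],[0,0,0.35],[0,0,0.4],[0,0,0.4]], "twist": [0,0,0,0]}}

```text
clock: 8.48
tool_pos: [0.5982, 0.273, 0.2961]
orientation: [179.9, 0.1, 116.6]
force: [-11.9, -2.8, 24.6]
opening: 0.0002
```

```bash
python3 - <<'E'
from h import *
to(0,0,.296)
im=ctrl.snapshot("side"); cv2.imwrite(f"pics/side7.png",cv2.resize(im[180:290,185:335],None,fx=5,fy=5,interpolation=cv2.INTER_CUBIC))
E
```

```text
t 8.48 shift cm [0.01 0.09 0.01] twist 0.0 F [-11.9  -2.8  24.6] q [  42.   24.  -10.    0.  -57. -105.] op 0.0
tester xy -0.0009 -0.0001 z 0.2961 rpy [1.799e+02 1.000e-01 1.166e+02]
```

View pics/side7.png

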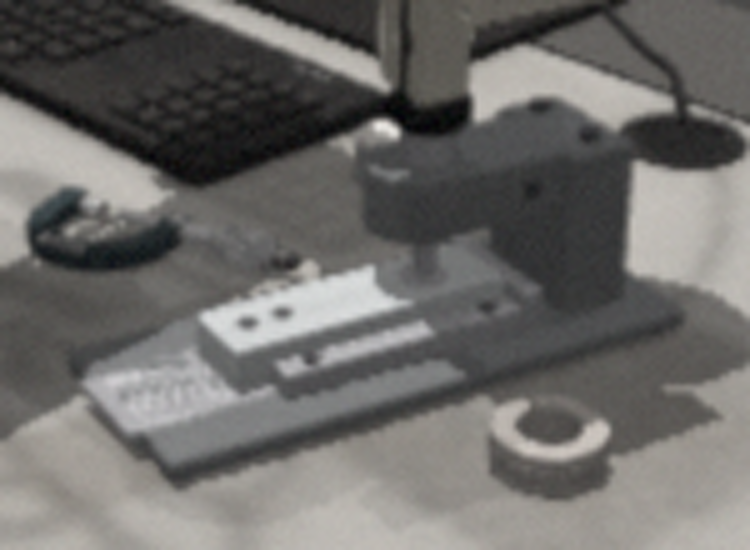

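{"method": "carry_out", "body": {"linear": [[0,0,0.35],[0,0,0.35],[0,0,0.35],[0,0,0.35],[0,0,0.35],[0,0,0.35],[0,0,0.35],[0,0,0.35],[0,0,0.35],[0,0,0.35],[0,0,0.35],[0,0,0.35]], "twist": [0,0,0,0,0,0,0,0,0,0,0,0]}}

```text
clock: 9.53
tool_pos: [0.5979, 0.2729, 0.2962]
orientation: [179.8, 0.1, 116.7]
force: [-12.1, -2.1, 24.5]
opening: 0.0006
```

{"method": "carry_out", "body": {"linear": [[0,0,0],[0,0,-0.3],[0,0,-0.6],[0,0,-0.9],[0,0,-1.2],[0,0,-1.6],[0,0,-2.2],[0,0,-3.5],[0,0,-5.5],[0,0,-7],[0,0,-7],[0,0,-7]], "twist": [0,0,0,0,0,0,0,0,0,0,0,0]}}

```text
clock: 10.53
tool_pos: [0.5979, 0.2731, 0.3672]
orientation: [179.7, 0.1, 116.7]
force: [0.8, -0.0, -0.5]
opening: 0.0005
```

```bash
python3 - <<'E'
from h import *
to(-.15,0,.37)
im=ctrl.snapshot("side"); cv2.imwrite(f"pics/side8.png",cv2.resize(im[180:290,185:335],None,fx=5,fy=5,interpolation=cv2.INTER_CUBIC))
E
```

```text
t 10.53 shift cm [ 1.000e-02 -1.488e+01 -3.700e-01] twist 0.1 F [ 0.8 -0.  -0.5] q [  42.   20.   -5.    0.  -65. -105.] op 0.0
tester xy -0.0012 0.0001 z 0.3672 rpy [1.797e+02 1.000e-01 1.167e+02]
```

View pics/side8.png

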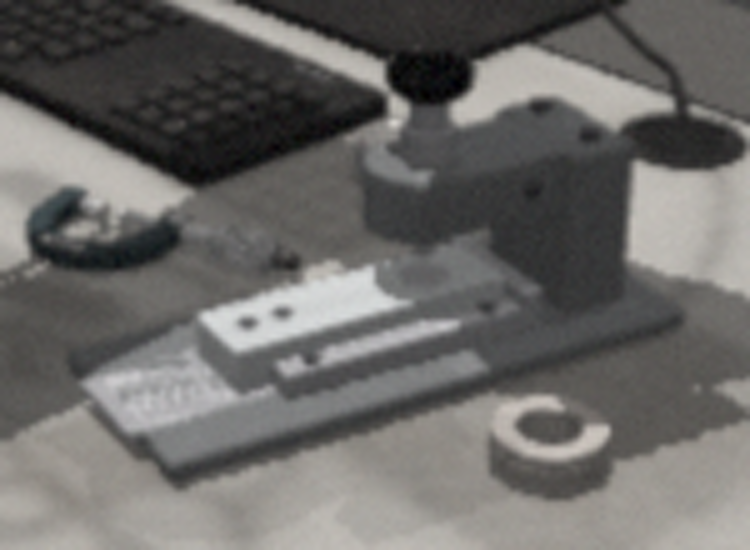

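```bash
python3 - <<'E'
from h import *
print(ctrl.close_job()); print(ctrl.get_obs()["clock"],ctrl.get_obs()["force"].round(1))
E
```

```text
the job is handed in; nothing more can be done
None
the job is handed in; nothing more can be done
```

The reading is done and the job was handed in at about 10.6 s. The controller gives no verdict, so the checks below are my own.

**Bar:** I pushed it along the guide with the closed fingertips until the force rose from about 2 N to 12 N with the finger stalled, which I took as the end stop. Measured from pictures before pressing, its front end was 2–6 mm past the nominal home position. It cannot go past the stop, so I read that as measuring error. The side camera read worse (4–6 mm) than the top one. In the last side picture the bar's corners are in the same place.

**Plunger:** I pressed it to its solid stop, where the tool held at z = 0.296 m (head top about 118 mm) and the force was about 25 N, above the 14 N spring. I held it there for just over 1 s, then lifted slowly.

**End state:** In the last side picture the head is back up, its top edge at most about 1 mm lower than before, within reading error. The gripper was about 57 mm above it with no contact force.

**Other objects:** The micrometer and ring gauge look unmoved in the last side picture. The dial indicator was last clearly seen, unmoved, in the top view before pressing.

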